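# Switch on the microscope bench in order

### The arm

A 6-joint arm with a two-finger parallel gripper is mounted at the origin on the work surface. World frame = base frame: x ahead of the robot, y to its left, z up, the work surface at z = 0. Lengths are in m, angles in rad, forces in N, time in s.
With the tool pointing down it reaches from about 0.325 to 0.75 m from the base axis. Payload 7.6 kg.
Tool frame: the origin (TCP) lies at the very end of the fingers, on their centre line; the grasp point (between the pads) lies 19 mm behind it (grasp_offset is the distance from the TCP to the grasp point, in m); z points along the fingers, y is the line along which they close (so a half turn about z gives the same grasp; the last joint's range is limited). The gripper opens to 85 mm and grips with 20 to 120 N. Pads are 22 mm wide; open, the fingers measure 114 mm over their backs; the gripper's body (76 mm by 85 mm) begins 54 mm behind the grasp point. The pads swing forward as they close: fully open they stand 13 mm farther back than shut.
Start: joints at [-0.07, 0.052, 1.401, -0, 1.689, -0.07], TCP at [0.525, 0, 0.231] pointing down, gripper open.
Joint ranges: [-2.9, 2.9], [-0.91, 2.17], [0.12, 2.37], [-1.06, 4.2], [0.26, 2.73], [-2.93, 2.93]. Speed limits (rad/s): [2.57, 2.57, 3.01, 3.14, 3.14, 3.14].

### API

Orientations are given as a 3x3 rotation matrix whose columns are the frame's x, y, z axes.
In Python, from plant import get_obs, read_camera, camera_params, job_done, grasp_offset gives the robot as it stands. The module is installed in compiled form; this text tells all that it offers.
- The arm moves only by the shell command python3 -m handwheel 'ROWS' [FORCE]. ROWS is JSON, a list of rows, each a list of 5 numbers: the shift along the tool's x, y, z in m, then the turn about the tool's z in degrees, then the opening in per cent of the stroke, from 0 (shut) to 100 (fully open). A call has 1 to 20 rows; each row shifts and turns the commanded pose from where the row before left it, along the tool's axes as they then stand; what a row does not reach is not made up. A row lasts 1/10 s, in which the tool goes at most 50 mm and 8.59 degrees, less where a joint would pass 70% of its speed; a pose out of reach is approached as far as the arm can. A call with a gripper value outside its range is refused whole. The fingers move at their own pace and stop on an object; FORCE is the grip in N (left out, the last holds). Time passes only in rows, so rows that do not move let the fingers close. It gives the time, the measured TCP pose, the force, the opening and the grip force at its end, in the units of the state.
- get_obs(): the state, without advancing time (a new reading comes with each control period).
- read_camera(name): name is "scene" or "side" or "wrist"; returns the picture (420x560x3 uint8, blue, green, red); there is no depth.
- camera_params(name): a dict with "K" (3x3 intrinsics, pixels), "camera_from_world" (4x4, takes a point from world to camera coordinates); the wrist camera has in their place "T_tool_cam" (4x4, takes a point from camera to tool coordinates, whose origin is the TCP and whose axes are the flange's). Camera axes: x right, y down, z forward; pixel columns grow to the right and rows downward; lengths in m; the calibration is good to about 2 mm. A picture is of the moment at which its call begins: read the wrist's pose just before it. camera_params takes no time and is no camera call.
- job_done(): hands the job in; it is judged then, once.
The state is a dict: "clock": time; "joints": joint angles; "dq": joint speeds; "tau": joint torques, N m; "tool_pos": TCP position; "orientation": TCP orientation; "contact_force": force on the tool from outside, world axes, zero at the start; "moment": the same for the moment, N m; "width": finger opening in m; "grasp_force": force on a finger pad.
Only numpy, scipy, OpenCV 4.12 (cv2) and the standard library are available. Lean on these libraries where they do the work, as an engineer would, in place of code of your own. Each camera call takes 0.05 s, during which the arm holds its last target. There are 200 camera calls.

### The job

Switch on this bench for looking at a slide: with a fingertip press the long bar key on the power block, then the round button on the lamp's foot, then the square key on the microscope's foot, in that order, each lightly and all the way down, so that it stays down. Leave the small round button on the power block alone, and do not grasp, lift or push anything along: block, lamp and everything else on the table stay where they are.

Things in the scene. Friction and masses are not known exactly. Their poses are not given: they have to be found in the camera images.
- power_block: loose white power block, 90 (x) x 180 (y) x 45 mm high, 0.9 kg; origin under its centre, z up. Two keys on its top: a long bar key at (0, -35) mm and a small round button at (0, +60) mm
- bar_key_top (a point): centre of the top face of the long grey bar key on the power block, 26 (x) x 64 (y) mm; 67 mm above the table when fully up. z up
- bar_key (a joint): the long bar key. Slides straight down 10 mm under about 4 N and stays where left; its springy cap gives 1 mm more per 1.5 N (up to 11 mm) and springs back. Pushing the top 13 to 17 mm down from fully up takes it fully down, with 5 to 11 N. Value in m, without the cap: 0 = up (top 22 mm proud of its housing), 0.010 = fully down; counts as down past 0.007. May start up to 0.0015 down.
- small_button_top (a point): centre of the top of the small grey round button on the power block, 22 mm diameter, 67 mm above the table when up; not to be pressed
- small_button (a joint): the small round button (leave alone): 0 = up, grows to 0.010 m when pushed down; slides as easily as the others
- lamp: loose desk lamp, black flat foot 140 (x) x 100 (y) x 30 mm high, 1.6 kg; origin under the foot's centre. One round button on the foot at (-38, +15) mm; the neck rises from (+55, -30) mm to 272 mm and bends over to its far right; the shade (100 mm wide) hangs about (+110, -100) mm from the origin, its lower edge about 165 mm up
- lamp_button_top (a point): centre of the top of the grey round button on the lamp's foot, 30 mm diameter; 52 mm above the table when fully up. z up
- lamp_button (a joint): the lamp's round button. Slides straight down 10 mm under about 4 N and stays where left; its springy cap gives 1 mm more per 1.5 N (up to 11 mm) and springs back. Pushing the top 13 to 17 mm down from fully up takes it fully down, with 5 to 11 N. Value in m, without the cap: 0 = up (top 22 mm proud of its housing), 0.010 = fully down; counts as down past 0.007. May start up to 0.0015 down.
- microscope: fixed black microscope, foot 32 mm high: 160 mm wide (x) from y -15 to +135 mm, and a 90 mm wide tongue from y -145 mm; stage (143 mm high) from y -15 to +85 mm, column and tube behind it to 380 mm; origin under the foot. One square key on the tongue at (0, -105) mm
- scope_key_top (a point): centre of the top of the grey square key on the microscope's foot, 28 x 28 mm; 54 mm above the table when fully up. z up
- scope_key (a joint): the microscope's square key. Slides straight down 10 mm under about 4 N and stays where left; its springy cap gives 1 mm more per 1.5 N (up to 11 mm) and springs back. Pushing the top 13 to 17 mm down from fully up takes it fully down, with 5 to 11 N. Value in m, without the cap: 0 = up (top 22 mm proud of its housing), 0.010 = fully down; counts as down past 0.007. May start up to 0.0015 down.
- dropper_bottle: amber glass dropper bottle, standing, 34 mm diameter, 84 mm high; origin under its centre; bystander near the power block
- slide_box: small paper box of slides, 35 x 80 x 30 mm high; origin under its centre; bystander near the lamp, partly under its shade
- specimen_jar: closed specimen jar, 56 mm diameter, 65 mm high; origin under its centre; bystander beside the microscope's tongue
- torch: red pocket torch standing on its head, 34 mm diameter at the foot, 140 mm high; origin under its centre; bystander
- marker: black marker pen lying on the table, 14 mm thick, about 125 mm long; origin under its middle; bystander
- spectacles: thin wire spectacles lying flat, about 125 x 130 mm, 4 mm high; origin on the table between the lenses; bystander
- tube_rack: white rack full of specimen tubes, 60 x 150 mm, 94 mm high; origin under its centre; bystander
- tape_roll: roll of paper tape lying flat, 76 mm diameter, 24 mm high; origin under its centre; bystander
Mind the look-alikes: they are no part of the job. What is shaped like the power_block but blue is not meant.

How it is judged:
On the way, in this order (a step that is already met when the one before it is completed fails the run):
1. the power block's bar key is down (value of joint bar_key above 0.007 m), for 0.1 s.
2. then the lamp's round button is down (value of joint lamp_button above 0.007 m), for 0.1 s.
3. then the microscope's square key is down (value of joint scope_key above 0.007 m), for 0.1 s.
At the end, for the whole second after the job is handed in: The bar key, lamp button and microscope key are all more than 7 mm down (of 10), the small round button is less than 4 mm down, the power block and lamp are within 15 mm and every bystander within 20 mm of where it started (value of joint each of bar_key, lamp_button, scope_key above 0.007 m and value of joint small_button below 0.004 m and distance of each of power_block, lamp from where it was at the start of the episode below 0.015 m and distance of each of dropper_bottle, slide_box, specimen_jar, torch, marker, spectacles, tube_rack, tape_roll from where it was at the start of the episode below 0.02 m); the robot touches nothing.
It fails at once if the lamp's button is pressed (over 4 mm) before the bar key is down, or the microscope's key before the lamp's button is down ((value of joint lamp_button above 0.004 m and value of joint bar_key below 0.007 m) or (value of joint scope_key above 0.004 m and value of joint lamp_button below 0.007 m)).
It fails at once if the small round button on the power block is pressed (over 4 mm) (value of joint small_button above 0.004 m).
It fails at once if the robot pushes on the block, the lamp or the microscope with more than 20 N (contact force between any of the fingers, the arm and power_block above 20 N or contact force between any of the fingers, the arm and lamp above 20 N or contact force between any of the fingers, the arm and microscope above 20 N).
It fails at once if the power block or the lamp is shifted more than 15 mm, lifted more than 8 mm or tipped more than 0.15 rad (distance of any of power_block, lamp from where it was at the start of the episode above 0.015 m or height (world z) of any of power_block, lamp above 0.008 m or angle between any of power_block, lamp's own z axis and vertical above 0.15 rad).
It fails at once if a bystander is moved more than 20 mm (distance of any of dropper_bottle, slide_box, specimen_jar, torch, marker, spectacles, tube_rack, tape_roll from where it was at the start of the episode above 0.02 m).
It also fails if it takes over 64 s, if anything falls off the work surface, if the arm or the gripper's body presses on something with over 40 N, if the wrist force passes 120 N, or if a joint passes its speed limit or range.

## Working session

There is one attempt and no reset: what is moved stays moved. The work goes in short steps, Python scripts to look and compute and a shell command to move; the robot and the scene stay as the last step left them, time stands still between calls to the robot, and variables do not carry over. Pictures are saved under pics/ and viewed, at most 10 in all, crops included, and the job is handed in when it is done.

```bash
mkdir -p pics
cat > h.py <<'E'
import numpy as np,cv2
from plant import *
def ray(name,u,v,z,obs=None):
    P=camera_params(name);K=np.array(P["K"])
    if name=="wrist":
        T=np.eye(4);T[:3,:3]=obs["orientation"];T[:3,3]=obs["tool_pos"];M=T@np.array(P["T_tool_cam"])
    else: M=np.linalg.inv(np.array(P["camera_from_world"]))
    d=M[:3,:3]@np.linalg.inv(K)@[u,v,1];c=M[:3,3]
    return c+d*(z-c[2])/d[2]
def proj(name,p):
    P=camera_params(name);q=np.array(P["camera_from_world"])@[*p,1];q=np.array(P["K"])@q[:3];return q[:2]/q[2]
E
python3 - <<'E'
from h import *
o=get_obs();print(o)
for n in("scene","side","wrist"):
    cv2.imwrite(f"pics/{n}0.png",read_camera(n));P=camera_params(n);print(n,{k:np.round(v,3).tolist() for k,v in P.items()})
a=cv2.imread("pics/scene0.png")
cv2.imwrite("pics/scene0b.png",cv2.resize(a,(800,600),interpolation=cv2.INTER_CUBIC))
E
```

```text
{'clock': 0.0, 'joints': array([-7.03116287e-02,  5.28497375e-02,  1.40170600e+00,  1.11085828e-05,
        1.68858970e+00, -7.03047574e-02]), 'dq': array([ 0.00060337, -0.00031881, -0.00061931,  0.00126552, -0.00280353,
       -0.0013319 ]), 'tau': array([ 8.02730119e-04, -3.81666934e+01, -3.60182977e+01,  8.43031398e-05,
        6.19437444e-03, -2.66336252e-05]), 'tool_pos': array([5.24709300e-01, 4.04172987e-05, 2.30475085e-01]), 'orientation': array([[ 5.66730142e-06,  9.99998802e-01, -1.54817176e-03],
       [ 9.99999993e-01, -5.48138313e-06,  1.20093145e-04],
       [ 1.20084515e-04, -1.54817243e-03, -9.99998794e-01]]), 'contact_force': array([0.22752098, 0.43258054, 0.33548102]), 'moment': array([0.02683794, 0.00706007, 0.03009815]), 'grasp_force': 0.0, 'width': 0.08540958122167926}
scene {'K': [[464.684, 0.0, 283.992], [0.0, 464.684, 209.472], [0.0, 0.0, 1.0]], 'camera_from_world': [[-0.312, 0.95, -0.004, 0.244], [0.595, 0.192, -0.78, -0.268], [-0.74, -0.246, -0.626, 1.516], [0.0, 0.0, 0.0, 1.0]]}
side {'K': [[438.125, 0.0, 284.807], [0.0, 438.125, 207.388], [0.0, 0.0, 1.0]], 'camera_from_world': [[-0.884, -0.467, -0.005, 0.471], [-0.298, 0.574, -0.763, 0.278], [0.359, -0.673, -0.647, 1.094], [0.0, 0.0, 0.0, 1.0]]}
wrist {'K': [[303.386, 0.0, 278.666], [0.0, 303.386, 204.681], [0.0, 0.0, 1.0]], 'T_tool_cam': [[-0.0, -0.956, -0.293, 0.074], [1.0, -0.0, -0.001, 0.0], [0.001, -0.293, 0.956, -0.143], [0.0, 0.0, 0.0, 1.0]]}
```

View pics/scene0b.png

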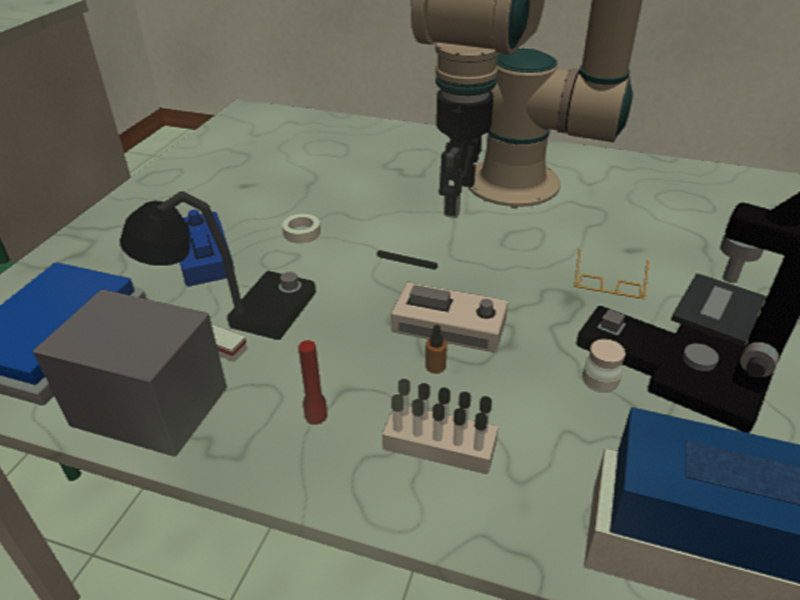

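View pics/side0.png

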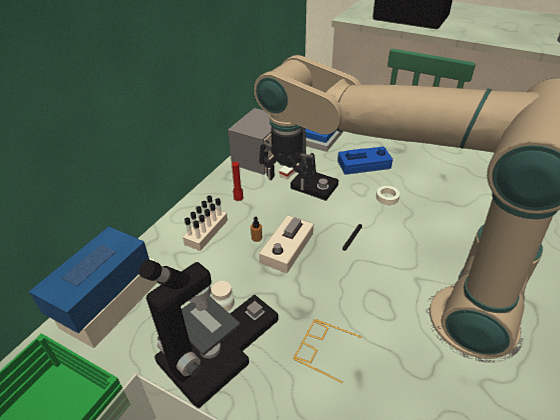

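The scene view (800 px scale) shows the white block with its bar key at (431,297) and its small button at (487,307). The lamp button is at (289,278) and the square key at (612,318). The candidates for the block are the white one at (450,318) and the blue one at (203,248). The white one is meant, since the task excludes blue. The side view shows the bar at (292,227), the lamp button at (323,184) and the scope key at (256,308). I'll enlarge both views to confirm.

Run:
```python
from h import *
a=cv2.imread("pics/scene0.png");b=cv2.imread("pics/side0.png")
def c(im,u,v,w=44,h=33): return cv2.resize(im[v-h:v+h,u-w:u+w],(264,198),interpolation=cv2.INTER_CUBIC)
cv2.imwrite("pics/c1.png",np.vstack([np.hstack([c(a,310,213),c(a,202,197),c(a,428,225)]),np.hstack([c(b,292,235),c(b,318,185),c(b,256,308)])]))
for n,pts in (("scene",[(431,297,.067),(487,307,.067),(289,278,.052),(612,318,.054)]),("side",[(292,227,.067),(278,249,.067),(323,184,.052),(256,308,.054)])):
    for u,v,z in pts:
        s=.7 if n=="scene" else 1
        print(n,ray(n,u*s,v*s,z).round(4))
```

```text
scene [ 0.5431 -0.0351  0.067 ]
scene [0.5403 0.0573 0.067 ]
scene [ 0.5497 -0.2885  0.052 ]
scene [0.4905 0.2501 0.054 ]
side [ 0.5229 -0.0262  0.067 ]
side [0.5167 0.0694 0.067 ]
side [ 0.5344 -0.2717  0.052 ]
side [0.4755 0.2569 0.054 ]
```

View pics/c1.png

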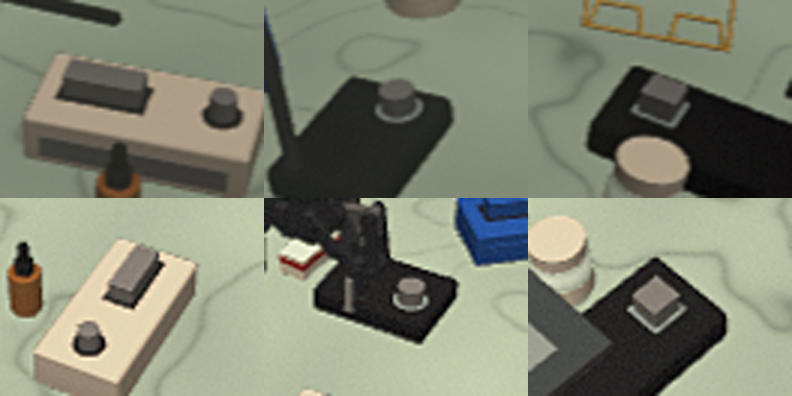

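The crops confirm the white block with its long bar key and small button, the lamp's round button and the scope's square key. Next I'll triangulate the tops of the keys.

Run:
```python
from h import *
from scipy.optimize import least_squares
R={"bar":((301,205.5),(292.7,225.3),.067),"small":((340.3,211.7),(277.3,245),.067),"lamp":((202.3,193),(322.7,181.7),.052),"scope":((429.3,221.3),(255,307),.054)}
for k,(a,b,z) in R.items():
    r=least_squares(lambda p:np.r_[proj("scene",p)-a,proj("side",p)-b],[.5,0,.06])
    print(k,r.x.round(4),r.fun.round(1),ray("scene",*a,z).round(4),ray("side",*b,z).round(4))
```

```text
bar [ 0.5276 -0.0409  0.0605] [ 0.1  0.2  0.2 -0.2] [ 0.535  -0.0392  0.067 ] [ 0.5244 -0.0336  0.067 ]
small [0.5269 0.0535 0.0644] [ 0.2  0.2  0.2 -0.3] [0.5294 0.0534 0.067 ] [0.5257 0.0569 0.067 ]
lamp [ 0.5423 -0.2913  0.0492] [ 0.4  0.6  0.5 -0.9] [ 0.5437 -0.2914  0.052 ] [ 0.5404 -0.2827  0.052 ]
scope [0.4807 0.2524 0.0501] [ 0.2  0.2  0.2 -0.2] [0.4852 0.2516 0.054 ] [0.4792 0.2555 0.054 ]
```

Run:
```python
from h import *
for u,v,z in [(238,312,.03),(228,316,.03),(283,337,.03),(315,290,.03),(265,271,.03),(180,196,.272),(158,255,.165)]: print((u,v),ray("scene",u*.7,v*.7,z).round(3))
for z in (.23,.3,.35,.4,.45,.5): print(z,(proj("scene",(.525,0,z))/.7).round(0),proj("side",(.525,0,z)).round(0))
cv2.imwrite("pics/w1.png",cv2.imread("pics/wrist0.png"))
```

```text
(238, 312) [ 0.636 -0.343  0.03 ]
(228, 316) [ 0.65  -0.354  0.03 ]
(283, 337) [ 0.669 -0.244  0.03 ]
(315, 290) [ 0.542 -0.245  0.03 ]
(265, 271) [ 0.518 -0.355  0.03 ]
(180, 196) [ 0.681 -0.365  0.272]
(158, 255) [ 0.691 -0.424  0.165]
0.23 [459. 208.] [287. 187.]
0.3 [462. 165.] [287. 164.]
0.35 [463. 132.] [287. 147.]
0.4 [465.  97.] [287. 129.]
0.45 [467.  59.] [287. 110.]
0.5 [470.  17.] [287.  89.]
```

View pics/w1.png

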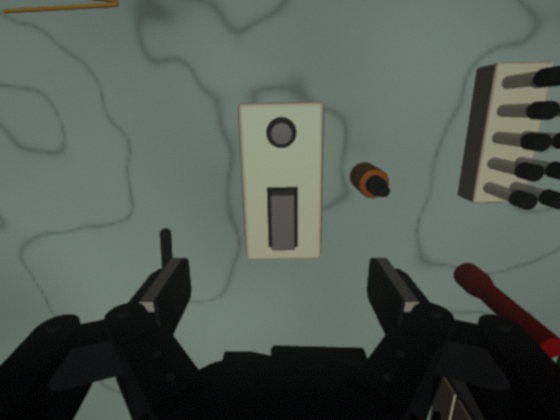

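The wrist view shows the axis-aligned block with the bar top at about (283,219), the small button at (282,132) and the bottle to the right at (372,182). I'll close the fingers above the bar and check the position from this picture.

```bash
python3 - <<'E'
from h import *
o=dict(tool_pos=np.array([.5247,0,.2305]),orientation=np.array([[0,1,-.0015],[1,0,0.0001],[0.0001,-.0015,-1]]))
for u,v in((283,220),(282,132)):print(ray("wrist",u,v,.067,o).round(4))
E
python3 -m handwheel '[[-0.019,0.002,0.02,0,0],[-0.019,0.002,0.04,0,0],[0,0,0.04,0,0],[0,0,0.03,0,0],[0,0,0,0,0],[0,0,0,0,0],[0,0,0,0,0]]' 20
```

```text
[ 0.5289 -0.0371  0.067 ]
[0.5275 0.055  0.067 ]
clock: 0.85
tool_pos: [0.5303, -0.038, 0.1038]
orientation: [[-0.0, 1.0, 0.004], [1.0, 0.0, -0.001], [-0.001, 0.004, -1.0]]
contact_force: [0.6, -0.9, -0.1]
width: -0.0
grasp_force: 0.0
```

All three estimates agree to within 3 mm (bar at 0.529, -0.037). I'll press slowly.

```bash
python3 -m handwheel '[[0,-0.001,0.015,0,0],[0,0,0.013,0,0],[0,0,0.005,0,0],[0,0,0.003,0,0],[0,0,0,0,0]]'
```

```text
clock: 1.35
tool_pos: [0.5282, -0.038, 0.0656]
orientation: [[-0.0, 1.0, 0.0], [1.0, 0.0, -0.0], [-0.0, 0.0, -1.0]]
contact_force: [0.6, 0.2, 0.6]
width: 0.0004
grasp_force: 0.2
```

```bash
python3 -m handwheel '[[0,0,0.003,0,0],[0,0,0.003,0,0],[0,0,0.003,0,0],[0,0,0.002,0,0],[0,0,0,0,0],[0,0,0,0,0]]'
```

```text
clock: 1.95
tool_pos: [0.5285, -0.038, 0.0547]
orientation: [[-0.0, 1.0, 0.001], [1.0, 0.0, -0.0], [-0.0, 0.001, -1.0]]
contact_force: [1.8, 0.2, 3.3]
width: 0.0001
grasp_force: 1.7
```

```bash
python3 -m handwheel '[[0,0,0.002,0,0],[0,0,0.001,0,0],[0,0,0,0,0],[0,0,0,0,0]]'
```

```text
clock: 2.35
tool_pos: [0.5286, -0.038, 0.0521]
orientation: [[0.0, 1.0, 0.002], [1.0, -0.0, -0.0], [-0.0, 0.002, -1.0]]
contact_force: [0.1, 0.5, 7.7]
width: -0.0002
grasp_force: 3.6
```

7.7 N at 14.9 mm down, so the bar key is fully down. I'll rise, move over toward the lamp and take a closer look there.

```bash
python3 -m handwheel '[[0,0,-0.02,0,0],[0,0,-0.05,0,0],[0,0,-0.04,0,0],[-0.04,0,0,0,0],[-0.04,0.003,0,0,0],[-0.04,0.003,0,0,0],[-0.04,0.004,0,0,0],[-0.04,0.003,0,0,0],[0,0,0,0,0],[0,0,0,0,0],[0,0,0,0,0]]'
python3 - <<'E'
from h import *
import json
o=get_obs();json.dump({k:o[k].tolist() for k in("tool_pos","orientation")},open("w2.json","w"))
cv2.imwrite("pics/w2.png",read_camera("wrist"));print(o["tool_pos"])
a=read_camera("scene");cv2.imwrite("pics/s2.png",a)
E
```

```text
clock: 3.45
tool_pos: [0.5408, -0.2371, 0.1606]
orientation: [[-0.001, 1.0, -0.001], [1.0, 0.001, 0.001], [0.001, -0.001, -1.0]]
contact_force: [-0.1, 0.1, 0.1]
width: 0.0
grasp_force: 0.0
[ 0.54075918 -0.23705044  0.16062841]
```

View pics/w2.png

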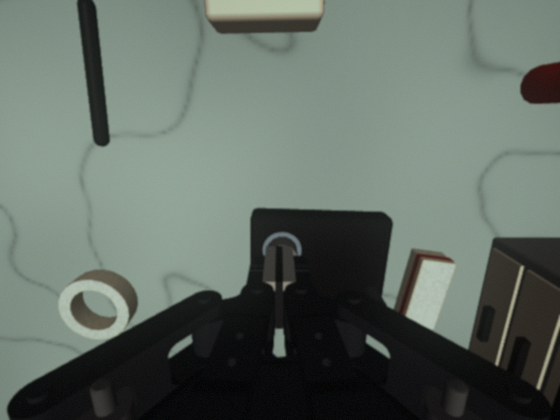

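View pics/s2.png

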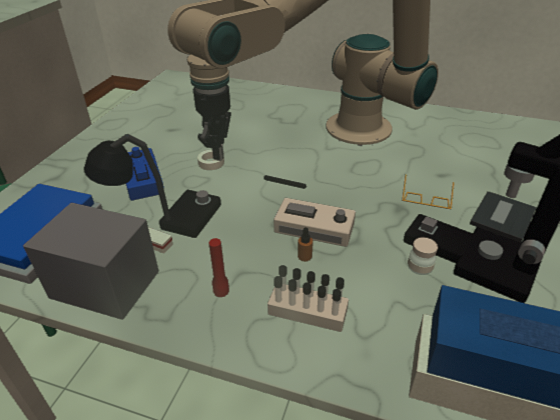

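The wrist view shows the ring around the button spanning u 263–301 with its upper edge at v 233, so its centre is at about (282,251). The foot's upper corners are at (251,209) and (391,212). In the scene view the bar sits lower than before, the block is in place and the wrist is clear of the lamp shade.

Run:
```python
from h import *
import json
o={k:np.array(v) for k,v in json.load(open("w2.json")).items()}
for u,v in((282,251),(282,233),(251,209),(391,212)):print(ray("wrist",u,v,.031,o).round(4))
A=ray("wrist",251,209,.03,o);B=ray("wrist",391,212,.03,o);a=(B-A)[:2];L=np.hypot(*a);a/=L;b=np.array([a[1],-a[0]]);print(L,A[:2]+a*32+0, A[:2]+a*.032+b*.035)
print(ray("scene",202,192,.052))
```

```text
[ 0.5437 -0.2943  0.031 ]
[ 0.5437 -0.2752  0.031 ]
[ 0.5143 -0.2508  0.031 ]
[ 0.6468 -0.2536  0.031 ]
0.1330963913756169 [32.50680277 -0.93720645] [ 0.54540139 -0.28676735]
[ 0.54013949 -0.29395579  0.052     ]
```

```bash
python3 -m handwheel '[[-0.027,0.001,0,0,0],[-0.026,0.001,0,0,0],[0,0,0.03,0,0],[0,0,0.04,0,0],[0,0,0.025,0,0],[0,0,0.009,0,0],[0,0,0,0,0],[0,0,0,0,0]]'
```

```text
clock: 4.35
tool_pos: [0.544, -0.2911, 0.0593]
orientation: [[-0.001, 1.0, 0.002], [1.0, 0.001, -0.002], [-0.002, 0.002, -1.0]]
contact_force: [1.0, 0.5, 0.8]
width: 0.0004
grasp_force: 0.0
```

```bash
python3 -m handwheel '[[0,0,0.004,0,0],[0,0,0.004,0,0],[0,0,0.003,0,0],[0,0,0.003,0,0],[0,0,0.002,0,0],[0,0,0.002,0,0],[0,0,0.001,0,0],[0,0,0,0,0],[0,0,0,0,0]]'
```

```text
clock: 5.25
tool_pos: [0.5435, -0.2912, 0.0389]
orientation: [[0.0, 1.0, 0.001], [1.0, -0.0, -0.001], [-0.001, 0.001, -1.0]]
contact_force: [3.9, -1.6, 4.7]
width: 0.0
grasp_force: 2.3
```

```bash
python3 -m handwheel '[[0,0,0.001,0,0],[0,0,0.001,0,0],[0,0,0,0,0],[0,0,0,0,0]]'
```

```text
clock: 5.65
tool_pos: [0.5435, -0.2912, 0.0372]
orientation: [[0.0, 1.0, 0.001], [1.0, -0.0, -0.001], [-0.001, 0.001, -1.0]]
contact_force: [3.0, -0.2, 7.8]
width: 0.0002
grasp_force: 3.6
```

7.8 N at 14.8 mm, so the lamp button is fully down. I'll rise and travel toward the microscope, stopping 50 mm short to look.

```bash
python3 -m handwheel '[[0,0,-0.02,0,0],[0,0,-0.05,0,0],[0,0,-0.05,0,0],[0.03,-0.004,0,0,0],[0.038,-0.005,0,0,0],[0.038,-0.005,0,0,0],[0.038,-0.005,0,0,0],[0.038,-0.005,0,0,0],[0.038,-0.005,0,0,0],[0.038,-0.005,0,0,0],[0.038,-0.005,0,0,0],[0.038,-0.005,0,0,0],[0.038,-0.005,0,0,0],[0.038,-0.005,0,0,0],[0.038,-0.004,0,0,0],[0.038,-0.003,0,0,0],[0.038,0,0,0,0],[0,0,0,0,0],[0,0,0,0,0]]'
python3 - <<'E'
from h import *
import json
o=get_obs();json.dump({k:o[k].tolist() for k in("tool_pos","orientation")},open("w3.json","w"))
a=read_camera("wrist");b=read_camera("scene");cv2.imwrite("pics/w3.png",a);cv2.imwrite("pics/s3.png",b);print(o["tool_pos"])
cv2.imwrite("pics/m3.png",np.hstack([cv2.resize(a,(400,300)),cv2.resize(b,(400,300))]))
E
```

```text
clock: 7.55
tool_pos: [0.481, 0.233, 0.1549]
orientation: [[-0.002, 1.0, -0.003], [1.0, 0.002, -0.002], [-0.002, -0.003, -1.0]]
contact_force: [0.2, 0.3, 1.0]
width: -0.0001
grasp_force: 0.0
[0.48095768 0.23298397 0.15488259]
```

View pics/w3.png

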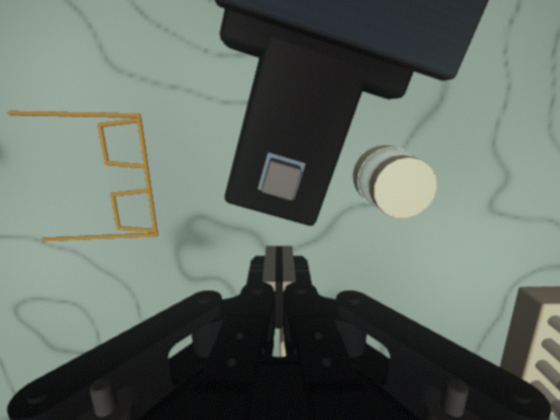

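View pics/s3.png

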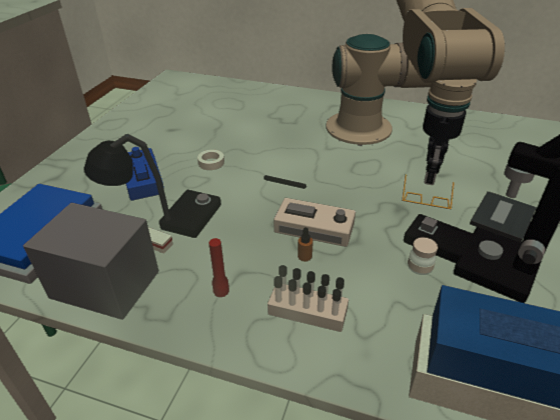

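The wrist view shows the square key's top centred at (281,182), turned about 12°, with the jar at (403,183) and the stage beyond v<80. Block and lamp are unmoved in the scene view.

Run:
```python
from h import *
import json
o={k:np.array(v) for k,v in json.load(open("w3.json")).items()}
print(ray("wrist",281,182,.054,o).round(4))
for u,v in((490,0),(445,79),(218,2)):print("stage",ray("wrist",u,v,.143,o).round(3))
print("jar",ray("wrist",403,183,.065,o).round(3), get_obs()["tool_pos"])
```

```text
[0.4824 0.2516 0.054 ]
stage [0.574 0.354 0.143]
stage [0.56  0.322 0.143]
stage [0.454 0.354 0.143]
jar [0.578 0.254 0.065] [0.48161251 0.23193501 0.15546134]
```

Run:
```python
from h import *
for z in(.26,.3,.34,.38):print("head",z,ray("scene",510,157,z).round(3),ray("scene",523,145,z).round(3))
for z in(.36,.4,.44):print("housing low right",z,ray("scene",492,80,z).round(3),"mid",ray("scene",497,55,z).round(3))
```

```text
head 0.26 [0.504 0.365 0.26 ] [0.449 0.392 0.26 ]
head 0.3 [0.575 0.351 0.3  ] [0.525 0.375 0.3  ]
head 0.34 [0.647 0.336 0.34 ] [0.601 0.359 0.34 ]
head 0.38 [0.718 0.322 0.38 ] [0.676 0.342 0.38 ]
housing low right 0.36 [0.389 0.309 0.36 ] mid [0.242 0.322 0.36 ]
housing low right 0.4 [0.491 0.296 0.4  ] mid [0.359 0.308 0.4  ]
housing low right 0.44 [0.593 0.284 0.44 ] mid [0.477 0.295 0.44 ]
```

The housing should clear the microscope head by about 30 mm. I'll press 5 mm short of the key's centre for margin and descend in stages, watching the force.

```bash
python3 -m handwheel '[[0.008,0,0,0,0],[0.008,0,0.01,0,0],[0,0,0.02,0,0],[0,0,0.02,0,0],[0,0,0.02,0,0],[0,0,0,0,0],[0,0,0,0,0]]'; python3 -m handwheel '[[0,0,0.01,0,0],[0,0,0.01,0,0],[0,0,0.005,0,0],[0,0,0,0,0],[0,0,0,0,0]]'
```

```text
clock: 8.35
tool_pos: [0.4819, 0.249, 0.0862]
orientation: [[0.0, 1.0, -0.001], [1.0, -0.0, -0.0], [-0.0, -0.001, -1.0]]
contact_force: [0.0, 0.1, 0.8]
width: 0.0001
grasp_force: 0.0
clock: 8.85
tool_pos: [0.4821, 0.2491, 0.0614]
orientation: [[0.0, 1.0, 0.0], [1.0, -0.0, 0.0], [0.0, 0.0, -1.0]]
contact_force: [0.9, 0.9, -0.8]
width: 0.0003
grasp_force: 0.0
```

Free so far. The target z is 0.039, so I have 0.022 to go.

```bash
python3 -m handwheel '[[0,0,0.005,0,0],[0,0,0.004,0,0],[0,0,0.003,0,0],[0,0,0.003,0,0],[0,0,0.002,0,0],[0,0,0.002,0,0],[0,0,0.002,0,0],[0,0,0,0,0],[0,0,0,0,0]]'
```

```text
clock: 9.75
tool_pos: [0.4823, 0.2491, 0.0407]
orientation: [[0.0, 1.0, 0.001], [1.0, -0.0, 0.0], [0.0, 0.001, -1.0]]
contact_force: [-0.1, -0.8, 5.4]
width: -0.0001
grasp_force: 2.4
```

```bash
python3 -m handwheel '[[0,0,0.001,0,0],[0,0,0.001,0,0],[0,0,0,0,0],[0,0,0,0,0]]'
```

```text
clock: 10.15
tool_pos: [0.4823, 0.2491, 0.0391]
orientation: [[-0.0, 1.0, 0.001], [1.0, 0.0, 0.0], [0.0, 0.001, -1.0]]
contact_force: [-1.2, -0.3, 6.6]
width: -0.0
grasp_force: 3.7
```

All the way down. I'll retract and check all three keys.

```bash
python3 -m handwheel '[[0,0,-0.02,0,0],[0,0,-0.04,0,0],[0,0,-0.05,0,0],[-0.04,0,-0.03,0,0],[-0.04,0,0,0,0],[-0.04,0,0,0,0],[0,0,0,0,0],[0,0,0,0,0]]'
python3 - <<'E'
from h import *
a=cv2.imread("pics/scene0.png");b=read_camera("scene")
def c(im,u,v,w=44,h=33): return cv2.resize(im[v-h:v+h,u-w:u+w],(264,198),interpolation=cv2.INTER_CUBIC)
cv2.imwrite("pics/c9.png",np.vstack([np.hstack([c(i,310,213),c(i,202,197),c(i,428,225)]) for i in(a,b)]))
E
```

```text
clock: 10.95
tool_pos: [0.4818, 0.1285, 0.1778]
orientation: [[0.002, 1.0, -0.001], [1.0, -0.002, 0.0], [0.0, -0.001, -1.0]]
contact_force: [-0.5, 0.6, 0.5]
width: 0.0
grasp_force: 0.0
```

View pics/c9.png

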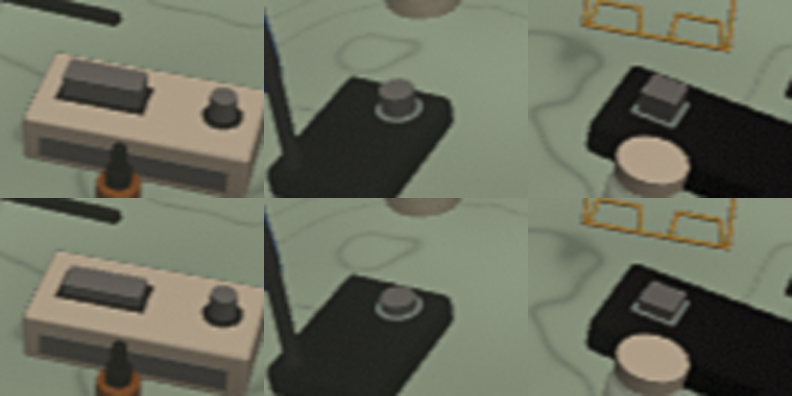

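In the before/after crops all three keys sit about 10 mm lower. The small button is still up, and the block, lamp foot, bottle and jar haven't moved.

```bash
python3 -c "from plant import *;print(job_done())"
```

```text
the job is handed in; nothing more can be done
None
```

I pressed the bar key, lamp button and microscope key fully down in that order, with at most about 8 N; the before/after pictures show all three down, the small button still up and nothing shifted, and the job is handed in (no verdict was returned).

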